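# Jack up the canvas press board and hold it

### The job

Set the blue lever jack on the table so that its saddle is centred under the lift point of the red tab on the canvas press (the spot marked by the yellow dot, not the grey tabs), and let go of the jack. Give the jack handle one full trial stroke, right down so that the press board rises, and let the handle come right back up so that the board settles; then push the handle right down again and finish while still holding it down, with the board kept up by the jack alone. Do not push on the press with the arm and leave the other things on the table where they are.

Things in the scene. Friction and masses are not known exactly. Their poses are not given: they have to be found in the camera images.
- jack: Loose blue lever jack, about 0.84 kg. Origin: on its underside, below the grip block; x from handle to saddle, z up. Base x -130 to +100, 90 wide, 12 mm thick. Grip block 50 (x) by 40 mm (y), centred on the origin, z 12 to 78 mm: grasp from above across y. Round saddle guide, 36 mm across, at x = +70, y = 0. Handle pivot at x = -30, z = 72 mm.
- saddle (a point): Centre of the top face of the round steel saddle (36 mm across) of the jack; at jack x = 70, y = 0, z = 78 mm when the handle is up; it rises straight up by 50 mm per rad of handle, 30 mm at the end of the stroke.
- paddle (a point): Centre of the upper face of the black paddle (46 x 50 x 12 mm) on the jack's handle, 95 mm from the pivot along the handle's axis and 6 mm above that axis. Handle up: it rises to the rear (jack -x) at 0.42 rad above level, this point at jack x = -114, z = 116 mm; right down: 0.18 rad below level, point at x = -125, z = 61 mm.
- handle (a joint): Angle of the jack's handle, rad: 0 = up (at rest), 0.6 = right down at its stop. Pushing down turns it about the pivot; a spring and the load bring it back up when it is let go. Pushing it down under load takes about 7 to 14 N at the paddle.
- press: Fixed canvas press. Origin: on the table, on the middle line, 52 mm in front of the board; front faces -x. Plywood base x 52 to 342, y -200 to +200, 14 mm thick; canvases on it; hinged board 340 mm wide, x 52 to 322, z 96 to 114 mm, two dark weights on top, hinge at x = 327. Two grey tabs (not to be used) at y = +-143; the red tab between, within 70 mm of y = 0.
- lift_pad (a point): The lift point: centre of the underside of the black rubber pad (32 mm across) under the red tab, 52 mm in front of the board's front edge, 90 mm above the table with the board down, about 108 mm with the jack at the end of its stroke under it. A yellow dot on top lies straight above it. Red and grey tabs are 44 mm wide, 75 mm long, lips 94 to 102 mm above the table.
- glue_bottle: Bystander: white bottle, 64 mm across, 170 mm tall; origin under its centre.
- glue_stick: Bystander: upright glue stick, white with green cap, 27 mm across, 90 mm tall; origin under its centre.
- tape_roll: Bystander: yellow tape roll lying flat, 90 mm across, 24 mm high; origin under its centre.
- paint_jar: Bystander: orange paint jar, 60 mm across, 75 mm tall; origin under its centre.
- brush_pot: Bystander: blue pot with brushes, 72 mm across, 190 mm tall; origin under its centre.
- bead_bowl: Bystander: white bowl, 110 mm across, 45 mm tall; origin under its centre.

How it is judged (in metres and radians):
On the way, in this order (a step that is already met when the one before it is completed fails the run):
1. the jack stands on the table, let go, handle up, with its saddle centred under the red tab's lift point and the board still down (horizontal distance between saddle and lift_pad below 0.013 m and height (world z) of jack below 0.005 m and angle between jack's own z axis and vertical below 0.05 rad and contact force between each of the arm, the fingers and jack below 0.3 N and value of joint handle below 0.1 rad and height (world z) of lift_pad below 0.093 m), for 0.2 s.
2. trial stroke: the handle is right down and the board is up on the jack (value of joint handle above 0.53 rad and height (world z) of lift_pad above 0.102 m and horizontal distance between saddle and lift_pad below 0.016 m), for 0.1 s.
3. the handle is back up and the board has settled (value of joint handle below 0.1 rad and height (world z) of lift_pad below 0.093 m), for 0.1 s.
At the end, for the whole second after the job is handed in: The robot still pushes the handle (over 2 N) right down (over 0.53 of 0.6 rad); the board is up (lift point over 102 mm, rest 90), carried by the jack (over 3 N), untouched by the arm; saddle within 16 mm of the lift point horizontally; jack flat on the table at rest (all of step 2 and contact force between jack and press above 3 N and contact force between any of the arm, the fingers and jack above 2 N and contact force between each of the arm, the fingers and press below 0.5 N and angle between jack's own z axis and vertical below 0.06 rad and height (world z) of jack below 0.006 m and linear speed of jack below 0.02 m/s); the arm keeps its last pose, push and grip.
It fails at once if the arm pushes on the press, its board or its tabs (over 4 N) (contact force between any of the arm, the fingers and press above 4 N).
It fails at once if a bystander is moved by more than 30 mm (distance of any of glue_bottle, glue_stick, tape_roll, paint_jar, brush_pot, bead_bowl from where it was at the start of the episode above 0.03 m).
It also fails if it takes over 61 s, if anything falls off the work surface, if the arm or the gripper's body presses on something with over 40 N, if the wrist force passes 120 N, or if a joint passes its speed limit or range.

### The arm

A 7-joint arm with a two-finger parallel gripper is mounted at the origin on the work surface. World frame = base frame: x ahead of the robot, y to its left, z up, the work surface at z = 0. Lengths are in m, angles in degrees, forces in N, time in s.
With the tool pointing down it reaches from about 0.4 to 0.925 m from the base axis. Payload 4.1 kg.
Tool frame: the origin (TCP) lies on the centre line of the jaws, within the pads' length; the fingertips stand 19 mm ahead of it and the grasp point (between the pads) is the TCP (nose_length is the distance from the TCP to the fingertips, in m); z points along the fingers, x is the direction in which the jaws open and shut, and the axes are right-handed (so a half turn about z gives the same grasp; the last joint's range is limited). The gripper opens to 85 mm and grips with 20 to 120 N. Pads are 22 mm wide; open, the fingers measure 114 mm over their backs; the gripper's body (76 mm by 85 mm) begins 54 mm behind the grasp point. The pads swing forward as they close: fully open they stand 13 mm farther back than shut.
Start: joints at [57.869, 22.827, 2.584, 88.041, -1.071, 69.15, -2.905], TCP at [0.29, -0.582, 0.25] pointing down, gripper open.
Joint ranges: [-161.44, 161.44], [-28.35, 127.94], [-78.24, 83.42], [0, 140.83], [-78.03, 258.03], [13.02, 114.36], [-168.23, 168.23]. Speed limits (degrees/s): [147.25, 147.25, 180, 180, 180, 180, 180].

### API

Orientations are given as a 3x3 rotation matrix whose columns are the frame's x, y, z axes.
In Python, from rig import sense, get_image, camera_model, job_done, nose_length gives the robot as it stands.
- The arm moves only by the tool send_rows, never from a script. Its argument "increments" is one flat list of numbers, 4 for each row, row after row: the shift along the tool's x, y, z in mm, then the turn about the tool's z in rad. In form: [dx, dy, dz, roll, dx, dy, dz, roll, ...]. A call has 1 to 8 rows; each row shifts and turns the commanded pose from where the row before left it, along the tool's axes as they then stand; what a row does not reach is not made up. A row lasts 1/8 s, in which the tool goes at most 62.5 mm and 10.7 degrees, less where a joint would pass 70% of its speed; a pose out of reach is approached as far as the arm can. A call is refused whole if a number of a shift passes 62.5 or a number of a turn 0.188, either way. A call with a gripper value outside its range is refused whole. "gripper" is the finger opening in mm, from 0 to 85.4, set as the call begins (left out, the last holds). The fingers move at their own pace and stop on an object; "newtons" is the grip in N (left out, the last holds). Time passes only in rows, so rows that do not move let the fingers close. It gives the time, the measured TCP pose, the force and the opening at its end, in the units of the state.
- sense(): the state, without advancing time (a new reading comes with each control period).
- get_image(name): name is "side" or "top" or "wrist"; returns the picture (400x640x3 uint8, blue, green, red); there is no depth.
- camera_model(name): a dict with "fov_y" (degrees; the focal length in pixels is half the picture's height over the tangent of half this angle, whatever the lens; pixels are square), "cx", "cy" (the principal point, pixels), "camera_from_world" (4x4, takes a point from world to camera coordinates); the wrist camera has in their place "T_tool_cam" (4x4, takes a point from camera to tool coordinates, whose origin is the TCP and whose axes are the tool frame's). Camera axes: x right, y down, z forward; pixel columns grow to the right and rows downward; lengths in m; the calibration is good to about 2 mm. A picture is of the moment at which its call begins: read the wrist's pose just before it. camera_model takes no time and is no camera call.
- job_done(): hands the job in, once; it reports no verdict.
The state is a dict: "time_s": time; "joint_pos": joint angles; "joint_velocities": joint speeds; "joint_efforts": joint torques, N m; "tool_pos": TCP position; "tcp_rot": TCP orientation; "wrist_force": force on the tool from outside, world axes, zero at the start; "moment": the same for the moment, N m; "opening": finger opening in m.
Only numpy, scipy, OpenCV 4.12 (cv2) and the standard library are available. Lean on these libraries where they do the work, as an engineer would, in place of code of your own. Each camera call takes 0.05 s, during which the arm holds its last target.

## Working session

There is one attempt and no reset: what is moved stays moved. The work goes in short steps, Python scripts to look and compute and a tool call to move; the robot and the scene stay as the last step left them, time stands still between calls to the robot, and variables do not carry over. Pictures are saved under pics/ and viewed, and the job is handed in when it is done.

Besides the shell and the picture viewer there is one more tool, called after "Emit:" as name(argument=value, ...), one argument or row to a line, values as JSON. send_rows: Moves the arm, as the interface text tells. Its arguments: {"type":"object","properties":{"increments":{"type":"array","items":{"type":"number"}},"gripper":{"type":"number"},"newtons":{"type":"number"}},"required":["increments"]}

```bash
ls; mkdir -p pics; cat > h.py <<'E'
import numpy as np, cv2
from rig import *
def K(m):
    f=200/np.tan(np.radians(m['fov_y'])/2); return f,m['cx'],m['cy']
def TWC(name,s=None):
    m=camera_model(name)
    if name=='wrist':
        T=np.eye(4);T[:3,:3]=np.array(s['tcp_rot']);T[:3,3]=s['tool_pos']
        return T@np.array(m['T_tool_cam'])
    return np.linalg.inv(np.array(m['camera_from_world']))
def ray(name,u,v,s=None):
    m=camera_model(name);f,cx,cy=K(m);T=TWC(name,s)
    d=T[:3,:3]@np.array([(u-cx)/f,(v-cy)/f,1]);return T[:3,3],d/np.linalg.norm(d)
def onz(name,u,v,z,s=None):
    o,d=ray(name,u,v,s);return o+d*(z-o[2])/d[2]
def tri(r1,r2):
    (a,d),(b,e)=r1,r2
    t=np.linalg.lstsq(np.c_[d,-e],b-a,rcond=None)[0]
    p=a+t[0]*d;q=b+t[1]*e;return (p+q)/2,np.linalg.norm(p-q)
def proj(name,p,s=None):
    m=camera_model(name);f,cx,cy=K(m);c=np.linalg.inv(TWC(name,s))@np.append(p,1)
    return f*c[0]/c[2]+cx,f*c[1]/c[2]+cy
E
python3 - <<'E'
from h import *
s=sense();print(s)
for n in('side','top','wrist'):
    cv2.imwrite(f'pics/{n}0.png',get_image(n)); m=camera_model(n);print(n,m['fov_y'],m['cx'],m['cy'],np.round(TWC(n,s),3).tolist())
E
```

```text
pics
{'time_s': 0.0, 'joint_pos': array([57.86906856, 22.87190433,  2.57990273, 88.1129437 , -1.0710952 ,
       69.15164416, -2.90550819]), 'joint_velocities': array([ 0.05599044,  0.00932634, -0.03517104, -0.01810117, -0.08089189,
       -0.01844601, -0.0270359 ]), 'joint_efforts': array([ 2.08375272e-04, -4.75120461e+01,  1.36465151e+00, -2.54221827e+01,
        1.14159094e-02,  9.33915318e-03,  3.32277182e-06]), 'tool_pos': array([ 0.28936649, -0.58137095,  0.24927305]), 'tcp_rot': array([[ 4.45648798e-01, -8.95207326e-01, -9.95631768e-04],
       [-8.95205743e-01, -4.45649889e-01,  1.68939643e-03],
       [-1.95606325e-03,  1.38417788e-04, -9.99998077e-01]]), 'wrist_force': array([-0.71749505,  0.36574956,  0.54263904]), 'moment': array([ 0.03141304,  0.02554276, -0.02863804]), 'opening': 0.0853375244025079}
side 44.21862278652386 315.81913057282895 194.4208101771014 [[-0.974, -0.176, 0.142, 0.287], [-0.225, 0.726, -0.649, 1.165], [0.011, -0.665, -0.747, 1.449], [0.0, 0.0, 0.0, 1.0]]
top 49.83708649752793 327.3453538392462 204.98645600597857 [[0.022, -0.992, 0.121, 0.366], [-1.0, -0.022, 0.001, -0.011], [0.002, -0.121, -0.993, 1.463], [0.0, 0.0, 0.0, 1.0]]
wrist 70.68697320960122 320.32340064161144 198.21234476541122 [[0.446, -0.851, -0.277, 0.36], [-0.895, -0.425, -0.137, -0.545], [-0.001, 0.308, -0.951, 0.373], [0.0, 0.0, 0.0, 1.0]]
```

View pics/side0.png

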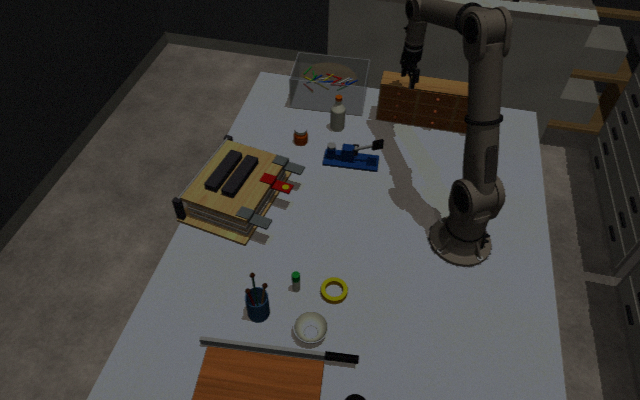

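View pics/top0.png

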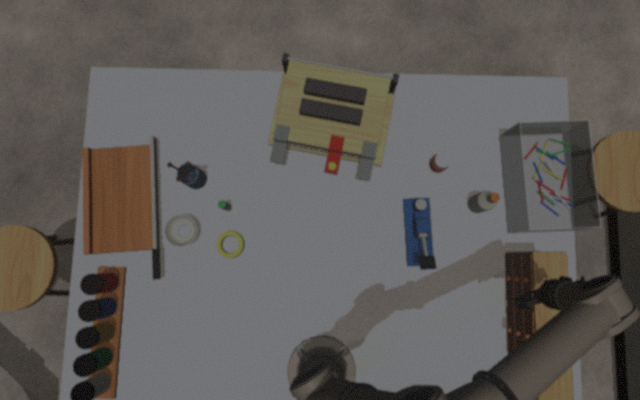

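View pics/wrist0.png

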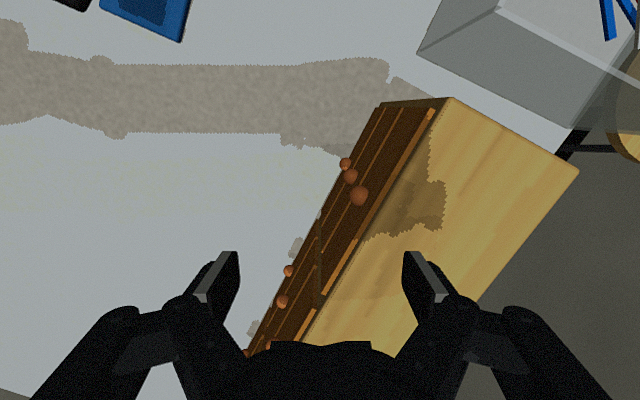

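The top view shows the jack at about (418,232) with its saddle near (421,204). The yellow dot on the red tab is at (332,167), and the side view has it at (286,187). Next I'll measure these.

```bash
cat > m1.py <<'E'
from h import *
T=cv2.imread('pics/top0.png');S=cv2.imread('pics/side0.png')
def cent(im,lo,hi,box):
    h=cv2.cvtColor(im,cv2.COLOR_BGR2HSV);m=cv2.inRange(h,lo,hi);k=np.zeros_like(m);x0,y0,x1,y1=box;k[y0:y1,x0:x1]=m[y0:y1,x0:x1]
    M=cv2.moments(k,True);return np.array([M['m10'],M['m01']])/M['m00'],int(M['m00']),k
yt=cent(T,(22,120,120),(35,255,255),(320,155,345,180));ys=cent(S,(22,120,120),(35,255,255),(275,175,300,200))
print(yt[:2],ys[:2],tri(ray('top',*yt[0]),ray('side',*ys[0])))
bt=cent(T,(100,120,40),(125,255,255),(395,190,445,280));k=bt[2]
c=max(cv2.findContours(k,0,2)[0],key=cv2.contourArea);r=cv2.minAreaRect(c);print(r)
for p in cv2.boxPoints(r):print(p,onz('top',*p,.012))
rd=cent(T,(0,120,60),(10,255,255),(315,130,350,180));
c=max(cv2.findContours(rd[2]|yt[2],0,2)[0],key=cv2.contourArea);r=cv2.minAreaRect(c);print('red',r)
for p in cv2.boxPoints(r):print(p,onz('top',*p,.102))
E
python3 m1.py; python3 -c "
import cv2
a=cv2.imread('pics/top0.png')[180:290,380:460];b=cv2.imread('pics/side0.png')[125:185,305:400]
cv2.imwrite('pics/c1.png',cv2.resize(a,None,fx=5,fy=5,interpolation=2));cv2.imwrite('pics/c2.png',cv2.resize(b,None,fx=7,fy=7,interpolation=2))
a=cv2.imread('pics/top0.png')[40:200,260:410];cv2.imwrite('pics/c3.png',cv2.resize(a,None,fx=3.5,fy=3.5,interpolation=2))"
```

```text
** On entry to DLASCL parameter number  4 had an illegal value
 ** On entry to DLASCL parameter number  4 had an illegal value
 ** On entry to DLASCL parameter number  4 had an illegal value
 ** On entry to DLASCL parameter number  4 had an illegal value
 ** On entry to DLASCL parameter number  5 had an illegal value
 ** On entry to DLASCL parameter number  4 had an illegal valuem1.py:5: RuntimeWarning: invalid value encountered in divide
  M=cv2.moments(k,True);return np.array([M['m10'],M['m01']])/M['m00'],int(M['m00']),k
Traceback (most recent call last):
  File "m1.py", line 7, in <module>
    print(yt[:2],ys[:2],tri(ray('top',*yt[0]),ray('side',*ys[0])))
                        ~~~^^^^^^^^^^^^^^^^^^^^^^^^^^^^^^^^^^^^^^
  File "h.py", line 18, in tri
    t=np.linalg.lstsq(np.c_[d,-e],b-a,rcond=None)[0]
      ~~~~~~~~~~~~~~~^^^^^^^^^^^^^^^^^^^^^^^^^^^^
numpy.linalg.LinAlgError: SVD did not converge in Linear Least Squares
```

View pics/c1.png

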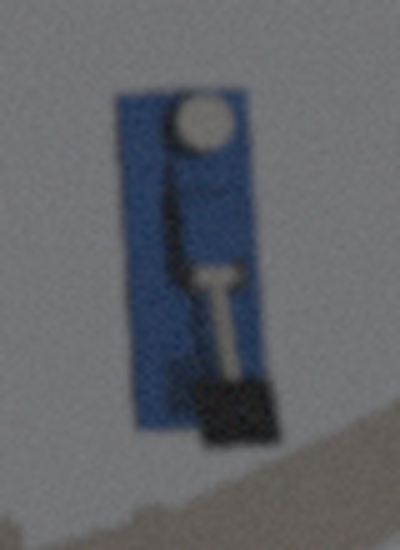

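View pics/c2.png

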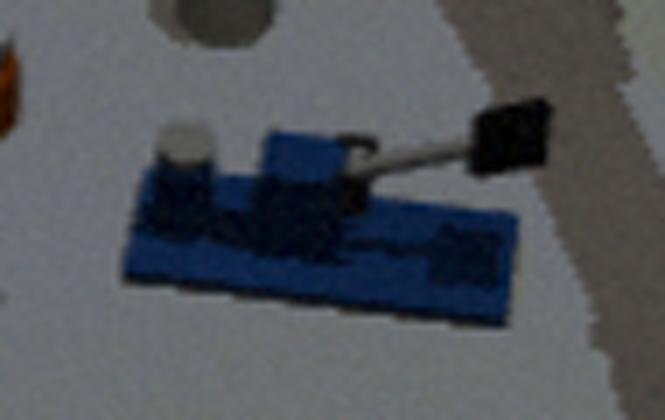

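View pics/c3.png

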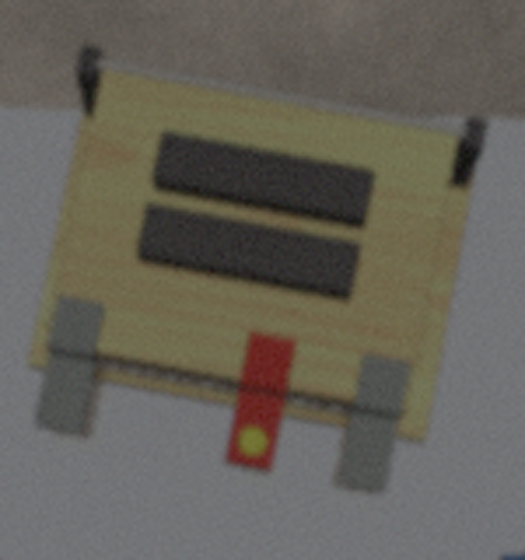

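```bash
sed -i 's/(22,120,120),(35,255,255)/(20,140,60),(36,255,255)/g' m1.py; sed -i 's/(100,120,40)/(100,100,25)/' m1.py; python3 m1.py; cat > m2.py <<'E'
from h import *
# saddle and block/paddle hand picks
T=cv2.imread('pics/top0.png');S=cv2.imread('pics/side0.png')
tu=lambda x,y:((x+.5)/5+380-.5,(y+.5)/5+180-.5); su=lambda x,y:((x+.5)/7+305-.5,(y+.5)/7+125-.5)
print('saddle',tri(ray('top',*tu(206,122)),ray('side',*su(187,143))),onz('top',*tu(206,122),.078))
print('paddle',tri(ray('top',*tu(240,411)),ray('side',*su(512,136))),onz('top',*tu(240,411),.116))
print('block top ctr',onz('top',*tu(215,226),.078), onz('side',*su(308,158),.078))
E
python3 m2.py
```

```text
(array([331.76315789, 165.44736842]), 38) (array([285. , 186.6]), 25) (array([ 0.66328498, -0.02133284,  0.09636913]), np.float64(0.0017414217166720769))
((417.7957763671875, 231.23153686523438), (65.43482208251953, 25.01369285583496), 86.42366790771484)
[403.27243 199.35799] [ 0.56872686 -0.26774718  0.012     ]
[428.2374  197.79768] [ 0.57601465 -0.35273166  0.012     ]
[432.31912 263.1051 ] [ 0.35591613 -0.3650388   0.012     ]
[407.35416 264.6654 ] [ 0.34888478 -0.28159589  0.012     ]
red ((334.031982421875, 153.82400512695312), (13.058638572692871, 36.85040283203125), 10.30484676361084)
[324.31198 170.78401] [0.64314678 0.00223803 0.102     ]
[330.90396 134.528  ] [ 0.7634632  -0.01639345  0.102     ]
[343.75198 136.864  ] [ 0.75662623 -0.05827599  0.102     ]
[337.16    173.12001] [ 0.63645362 -0.0392192   0.102     ]
saddle (array([ 0.54759236, -0.31486571,  0.06893344]), np.float64(0.0016079297650476983)) [ 0.5456093  -0.31292314  0.078     ]
paddle (array([ 0.36065779, -0.32786472,  0.10369855]), np.float64(0.0007376060779602301)) [ 0.36034362 -0.32502073  0.116     ]
block top ctr [ 0.47813653 -0.31845963  0.078     ] [ 0.4754907  -0.30932855  0.078     ]
```

Emit:
send_rows(
  increments=[-19.4,-35.7,0,0,-19.4,-35.7,0,0,-19.4,-35.7,0,0,-19.4,-35.7,0,0,-19.4,-35.7,0,0,-19.4,-35.7,0,0,-19.4,-35.7,0,0,-19.4,-35.7,0,0],
  gripper=85,
)

```text
time_s: 1.15
tool_pos: [0.4766, -0.3145, 0.2501]
tcp_rot: [[0.446, -0.895, -0.0], [-0.895, -0.446, 0.0], [-0.0, 0.0, -1.0]]
wrist_force: [-0.1, -0.3, -0.3]
opening: 0.085
```

Emit:
send_rows(
  increments=[0,0,0,0.135,0,0,0,0.135,0,0,0,0.133,0,0,0,0,0,0,0,0],
)

```text
time_s: 1.78
tool_pos: [0.4761, -0.3156, 0.2501]
tcp_rot: [[0.061, -0.998, -0.0], [-0.998, -0.061, 0.0], [-0.0, 0.0, -1.0]]
wrist_force: [0.7, -0.3, -0.5]
opening: 0.0848
```

```bash
python3 - <<'E'
from h import *
import pickle
s=sense();pickle.dump(s,open('s1.pkl','wb'));im=get_image('wrist');cv2.imwrite('pics/w1.png',im);print(s['tool_pos'],s['tcp_rot'][:,0],s['time_s'])
E
```

```text
[ 0.4760928  -0.31562061  0.25013392] [ 6.07508534e-02 -9.98152953e-01 -1.25553259e-04] 1.775
```

View pics/w1.png

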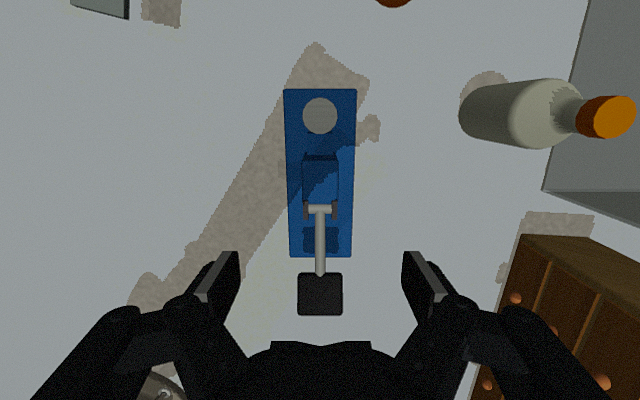

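The wrist view shows the saddle at (320,116), and the base edges run from row 89 to row 257. I'll work out the jack's pose from those.

```bash
cat > m3.py <<'E'
from h import *
import pickle
s=pickle.load(open('s1.pkl','rb'));im=cv2.imread('pics/w1.png');h=cv2.cvtColor(im,cv2.COLOR_BGR2HSV)
m=cv2.inRange(h,(100,110,25),(125,255,255));m[:,:270]=0;m[:,370:]=0;m[270:]=0
c=max(cv2.findContours(m,0,2)[0],key=cv2.contourArea);hu=cv2.convexHull(c);q=cv2.approxPolyDP(hu,6,True)[:,0];print(q.tolist())
P=[onz('wrist',*p,.012,s) for p in q];print(np.round(P,4))
g=cv2.inRange(h,(0,0,80),(180,70,255));b=np.zeros_like(g);b[94:137,298:343]=g[94:137,298:343]
b=cv2.morphologyEx(b,2,np.ones((3,3)))
c=max(cv2.findContours(b,0,2)[0],key=cv2.contourArea);(u,v),r=cv2.minEnclosingCircle(c);e=cv2.fitEllipse(c);print(u,v,r,e)
u,v=e[0]
print('saddle tri',tri(ray('wrist',u,v,s),ray('top',421,204.3)),'plane',onz('wrist',u,v,.078,s))
p=(320.5,294);print('paddle tri',tri(ray('wrist',*p,s),ray('top',427.8,262)),onz('wrist',*p,.116,s))
print(proj('wrist',[.6633,-.0213,.102],s))
E
python3 m3.py
```

```text
[[355, 89], [350, 255], [290, 256], [283, 90]]
[[ 0.5776 -0.3493  0.012 ]
 [ 0.3546 -0.3643  0.012 ]
 [ 0.3476 -0.2781  0.012 ]
 [ 0.5712 -0.2633  0.012 ]]
319.27886962890625 115.49009704589844 18.025236129760742 ((319.4761962890625, 115.49232482910156), (34.52865982055664, 35.251426696777344), 7.9176411628723145)
saddle tri (array([ 0.545036  , -0.31005325,  0.08835663]), np.float64(0.004262676841618899)) plane [ 0.54647704 -0.30880236  0.078     ]
paddle tri (array([ 0.36033763, -0.3236652 ,  0.11366165]), np.float64(0.0050531909823789785)) [ 0.36310088 -0.32114175  0.116     ]
(np.float64(-40.31774561018591), np.float64(-63.3641692354563))
```

Emit:
send_rows(
  increments=[-2,0,30,-0.003,0,0,45,0,0,0,45,0,0,0,40,0,0,0,20,0,0,0,13,0,0,0,0,0],
)

```text
time_s: 2.7
tool_pos: [0.4758, -0.3136, 0.0568]
tcp_rot: [[0.062, -0.998, -0.001], [-0.998, -0.062, 0.001], [-0.001, 0.001, -1.0]]
wrist_force: [-0.3, 0.6, 0.4]
opening: 0.0849
```

Emit:
send_rows(
  increments=[0,0,0,0,0,0,0,0,0,0,0,0,0,0,0,0,0,0,0,0,0,0,0,0],
  gripper=20,
  newtons=50,
)

```text
time_s: 3.45
tool_pos: [0.4768, -0.3146, 0.0584]
tcp_rot: [[0.062, -0.998, 0.002], [-0.998, -0.062, -0.002], [0.002, -0.002, -1.0]]
wrist_force: [0.5, -1.4, 5.3]
opening: 0.0395
```

Emit:
send_rows(
  increments=[0,0,-10,0,0,0,-10,0,-15,-1,0,0,-32,-2,0,0,-32,-2,0,0,-32,-2,0,0,-32,-2,0,0,-32,-2,0,0],
)

```text
time_s: 4.45
tool_pos: [0.4752, -0.1358, 0.0769]
tcp_rot: [[0.063, -0.998, -0.001], [-0.998, -0.063, 0.001], [-0.001, 0.001, -1.0]]
wrist_force: [1.0, 0.6, -7.5]
opening: 0.0394
```

Emit:
send_rows(
  increments=[-32,-2,0,0,-32,-2,0,0,-32,-2,0,0,-32,-2,0,0,-19,-1,0,0,0,0,0,0.11,0,0,0,0.105,0,0,0,0],
)

```text
time_s: 5.45
tool_pos: [0.475, 0.0099, 0.0769]
tcp_rot: [[-0.15, -0.989, -0.001], [-0.989, 0.15, 0.0], [0.0, 0.001, -1.0]]
wrist_force: [0.5, -0.4, -9.7]
opening: 0.0393
```

Emit:
send_rows(
  increments=[0,0,0,0,0,0,0,0],
)

```text
time_s: 5.7
tool_pos: [0.4759, 0.009, 0.0772]
tcp_rot: [[-0.152, -0.988, -0.0], [-0.988, 0.152, 0.0], [0.0, 0.0, -1.0]]
wrist_force: [-0.5, 0.8, -8.6]
opening: 0.0394
```

```bash
python3 - <<'E'
from h import *
import pickle
s=sense();pickle.dump(s,open('s2.pkl','wb'));im=get_image('wrist');cv2.imwrite('pics/w2.png',im);cv2.imwrite('pics/side2.png',get_image('side'));cv2.imwrite('pics/top2.png',get_image('top'));print(s['tool_pos'],s['tcp_rot'],s['wrist_force'],s['time_s'])
print(proj('wrist',[.6633,-.0213,.102],s))
E
```

```text
[0.47587275 0.00903347 0.07722903] [[-1.51685190e-01 -9.88428832e-01 -2.15781720e-04]
 [-9.88428856e-01  1.51685189e-01  2.23807211e-05]
 [ 1.06091409e-05  2.16679702e-04 -9.99999976e-01]] [-0.51626449  0.78363746 -8.62137662] 5.7
(np.float64(335.63953183585687), np.float64(-446.9884708664465))
```

View pics/w2.png

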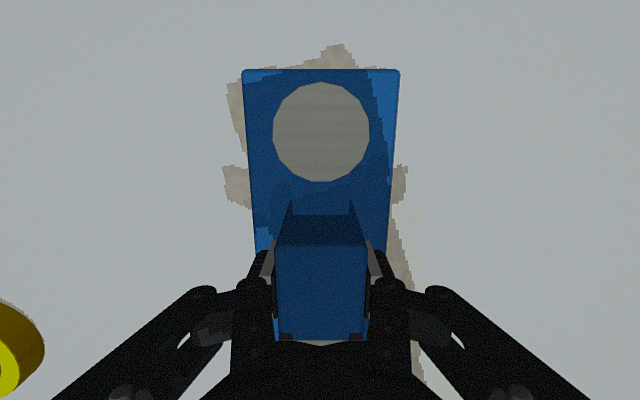

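View pics/top2.png

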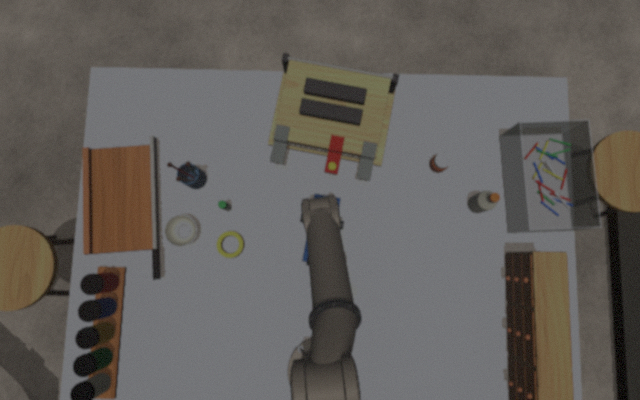

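Emit:
send_rows(
  increments=[0,-15,4,0,0,-20,5,0,1,-20,5,0,1,-15,0,0,0,-5,0,0,0,0,0,0,0,0,0,0],
)

```text
time_s: 6.72
tool_pos: [0.549, -0.0043, 0.0632]
tcp_rot: [[-0.152, -0.988, -0.001], [-0.988, 0.152, -0.0], [0.0, 0.001, -1.0]]
wrist_force: [-0.5, 0.3, -8.9]
opening: 0.0392
```

```bash
python3 - <<'E'
from h import *
import pickle
s=sense();pickle.dump(s,open('s3.pkl','wb'));im=get_image('wrist');cv2.imwrite('pics/w3.png',im);print(s['tool_pos'],s['tcp_rot'][:,1],s['wrist_force'],s['time_s'])
print(proj('wrist',[.6633,-.0213,.102],s))
s2=pickle.load(open('s2.pkl','rb'));i2=cv2.imread('pics/w2.png')
def sad(im,s,z):
    g=cv2.inRange(cv2.cvtColor(im,cv2.COLOR_BGR2HSV),(0,0,60),(180,80,255));b=np.zeros_like(g);b[76:195,262:380]=g[76:195,262:380]
    b=cv2.morphologyEx(b,2,np.ones((5,5)))
    c=max(cv2.findContours(b,0,2)[0],key=cv2.contourArea);e=cv2.fitEllipse(c);p=onz('wrist',*e[0],z,s)
    print(e,p,'tool',np.array(s['tcp_rot']).T@(p-s['tool_pos']))
sad(i2,s2,.078+.0188);sad(im,s,.078+s['tool_pos'][2]-.0584)
E
```

```text
[ 0.54896952 -0.00434376  0.06315474] [-0.98834954  0.15219594  0.00125932] [-0.51419459  0.3267121  -8.86657083] 6.725
(np.float64(324.3816463881406), np.float64(-51.812559701271))
((320.45379638671875, 131.5229034423828), (96.6331787109375, 98.79310607910156), 2.47057843208313) [ 5.45489428e-01 -8.51294553e-05  9.68000000e-02] tool [-0.00154653 -0.07019005 -0.01958619]
((320.4413146972656, 131.5232696533203), (96.62843322753906, 98.65848541259766), 0.41230717301368713) [ 0.61861127 -0.01349344  0.08275474] tool [-0.00155105 -0.07019826 -0.01968882]
```

View pics/w3.png

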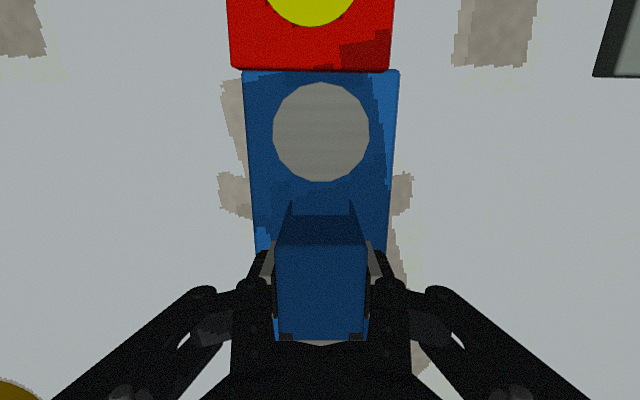

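The wrist view shows the dot at the top edge. A circle fit puts its centre near (309,-29), a few mm nearer and further left than the far cameras gave. I'll advance 22 mm so that all of it is in view.

Emit:
send_rows(
  increments=[-1.5,-10,0,0,-1.5,-12,0,0,0,0,0,0,0,0,0,0],
)

```text
time_s: 7.28
tool_pos: [0.5718, -0.0049, 0.0631]
tcp_rot: [[-0.153, -0.988, -0.001], [-0.988, 0.153, -0.0], [0.0, 0.001, -1.0]]
wrist_force: [0.6, 0.0, -8.7]
opening: 0.0393
```

```bash
python3 - <<'E'
from h import *
import pickle
s=sense();pickle.dump(s,open('s4.pkl','wb'));im=get_image('wrist');cv2.imwrite('pics/w4.png',im);print(s['tool_pos'],s['wrist_force'],s['time_s'])
h=cv2.cvtColor(im,cv2.COLOR_BGR2HSV);m=cv2.inRange(h,(22,120,60),(36,255,255));m[200:]=0;m[:,:200]=0
c=max(cv2.findContours(m,0,1)[0],key=cv2.contourArea);x,y,w,hh=cv2.boundingRect(c);print('bb',x,y,w,hh)
pts=c[:,0].astype(float);pts=pts[pts[:,1]>2]
A=np.c_[2*pts,np.ones(len(pts))];q=np.linalg.lstsq(A,(pts**2).sum(1),rcond=None)[0];r=np.sqrt(q[2]+q[0]**2+q[1]**2);print('circle',q[:2],r)
R=np.array(s['tcp_rot'])
for z in(.102,.105):
    p=onz('wrist',*q[:2],z,s);t=R.T@(p-s['tool_pos']);print(z,p,'tool',t,'to go',(t-[-.00155,-.0702,0])[:2])
rd=cv2.inRange(h,(0,120,60),(10,255,255))|cv2.inRange(h,(170,120,60),(180,255,255))
rd[200:]=0
ys,xs=np.nonzero(rd)
for v in range(5,int(ys.max()),12):
    k=xs[ys==v]
    if len(k):
        print(v,k.min(),k.max(),[np.round(R.T@(onz('wrist',u,v,.102,s)-s['tool_pos'])*1e3,1)[:2] for u in(k.min()-.5,k.max()+.5)])
E
```

```text
[ 0.57179066 -0.00494625  0.06305402] [ 0.62824885  0.03060055 -8.65647834] 7.275
bb 273 11 97 106
circle [321.22686063  63.55625962] 49.97266404420608
0.102 [ 0.66083368 -0.01730782  0.102     ] tool [-0.0013589  -0.08984509 -0.0390419 ] to go [ 0.0001911  -0.01964509]
0.105 [ 0.66044397 -0.01723855  0.105     ] tool [-0.00136695 -0.08944619 -0.04204148] to go [ 0.00018305 -0.01924619]
5 239 406 [array([ -22.7, -103.5]), array([  20.6, -103.6])]
17 239 405 [array([ -22.9, -100.9]), array([  20.6, -100.9])]
29 240 403 [array([-22.9, -98.1]), array([ 20.3, -98.1])]
41 241 402 [array([-22.9, -95.3]), array([ 20.3, -95.3])]
53 242 401 [array([-22.9, -92.4]), array([ 20.3, -92.5])]
65 243 400 [array([-22.8, -89.5]), array([ 20.3, -89.5])]
77 243 398 [array([-23.1, -86.5]), array([ 20. , -86.5])]
89 244 397 [array([-23.1, -83.4]), array([ 20. , -83.4])]
101 245 396 [array([-23.1, -80.2]), array([ 20. , -80.2])]
113 246 395 [array([-23. , -76.9]), array([ 19.9, -77. ])]
125 246 394 [array([-23.3, -73.6]), array([ 19.9, -73.6])]
137 247 393 [array([-23.3, -70.2]), array([ 19.9, -70.2])]
149 250 391 [array([-22.7, -66.7]), array([ 19.6, -66.7])]
```

View pics/w4.png

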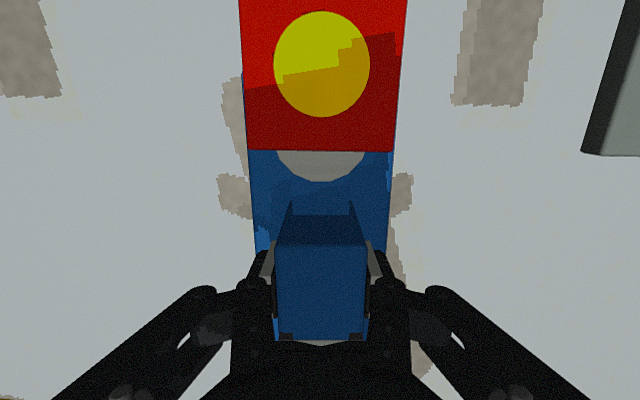

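Emit:
send_rows(
  increments=[0,-10,0,0,0,-9.5,0,0,0,0,0,0,0,0,0,0],
)

```text
time_s: 7.82
tool_pos: [0.5911, -0.0079, 0.0631]
tcp_rot: [[-0.153, -0.988, -0.001], [-0.988, 0.153, -0.0], [0.0, 0.001, -1.0]]
wrist_force: [0.2, -0.4, -8.0]
opening: 0.0395
```

```bash
cat > dot.py <<'E'
from h import *
s=sense();im=get_image('wrist');cv2.imwrite('pics/w5.png',im);print(s['tool_pos'],s['wrist_force'],s['time_s'])
h=cv2.cvtColor(im,cv2.COLOR_BGR2HSV);m=cv2.inRange(h,(22,120,60),(36,255,255));m[250:]=0;m[:,:200]=0
c=max(cv2.findContours(m,0,1)[0],key=cv2.contourArea);e=cv2.fitEllipse(c);print(e)
p=onz('wrist',*e[0],.102,s);t=np.array(s['tcp_rot']).T@(p-s['tool_pos']);print(p,t,'to go',(t-[-.00155,-.0702,0])[:2])
E
python3 dot.py
```

```text
[ 0.59110894 -0.00789799  0.06311849] [ 0.23754162 -0.36946112 -8.03610975] 7.825
((321.3321533203125, 137.77439880371094), (87.62529754638672, 89.1292724609375), 1.4425889253616333)
[ 0.66048579 -0.01729384  0.102     ] [-0.00129341 -0.06996478 -0.03894173] to go [0.00025659 0.00023522]
```

View pics/w5.png

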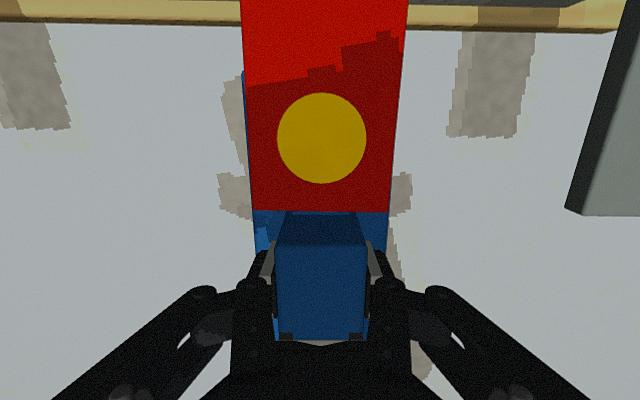

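The dot is at (321,138), and the saddle is centred under it to within 0.3 mm. Next I lower the jack and release it.

Emit:
send_rows(
  increments=[0,0,2.5,0,0,0,2.5,0,0,0,0.5,0,0,0,0,0],
)

```text
time_s: 8.38
tool_pos: [0.5912, -0.0078, 0.0585]
tcp_rot: [[-0.152, -0.988, -0.0], [-0.988, 0.152, -0.0], [0.0, 0.0, -1.0]]
wrist_force: [-3.8, 0.2, 1.5]
opening: 0.0393
```

Emit:
send_rows(
  increments=[0,0,0,0,0,0,0,0,0,0,0,0,0,0,0,0,0,0,0,0],
  gripper=60,
)

```text
time_s: 9.0
tool_pos: [0.5915, -0.0079, 0.0578]
tcp_rot: [[-0.153, -0.988, 0.0], [-0.988, 0.153, -0.0], [0.0, -0.0, -1.0]]
wrist_force: [0.1, 0.1, 0.7]
opening: 0.0597
```

```bash
python3 dot.py
```

```text
[ 0.59148312 -0.0079481   0.05779675] [0.07049836 0.10665247 0.69836315] 9.0
((321.58648681640625, 140.97483825683594), (93.31868743896484, 94.4573745727539), 179.04335021972656)
[ 0.66047901 -0.01733897  0.102     ] [-0.00123948 -0.06963057 -0.04418819] to go [0.00031052 0.00056943]
```

View pics/w5.png

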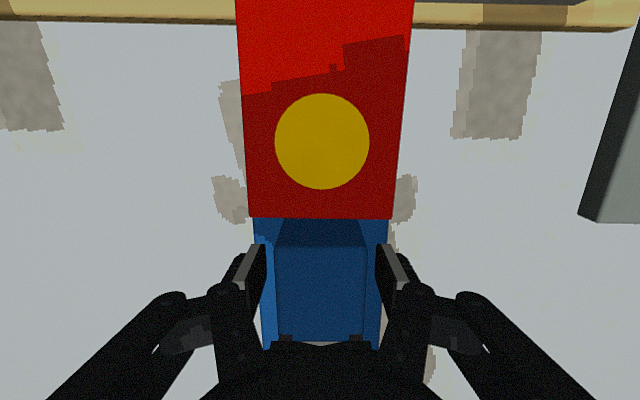

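The dot hasn't shifted, and the fingers are clear of the block on both sides. I'll lift straight up and go to the paddle.

Emit:
send_rows(
  increments=[0,0,-10,0,0,0,-25,0,0,0,-35,0,0,0,-35,0,0,0,-35,0,0,0,0,0],
)

```text
time_s: 9.8
tool_pos: [0.5937, -0.0078, 0.2019]
tcp_rot: [[-0.153, -0.988, 0.008], [-0.988, 0.153, 0.0], [-0.001, -0.008, -1.0]]
wrist_force: [0.4, -0.0, 0.7]
opening: 0.0603
```

Emit:
send_rows(
  increments=[-1.5,35,0,0,0,40,0,0,0,39,0,0,0,0,0,0,0,0,0,0,0,0,0,0],
  gripper=0,
)

```text
time_s: 10.55
tool_pos: [0.4799, 0.0108, 0.1978]
tcp_rot: [[-0.153, -0.988, 0.001], [-0.988, 0.153, 0.0], [-0.0, -0.001, -1.0]]
wrist_force: [0.0, -0.2, 0.6]
opening: 0.0002
```

```bash
python3 - <<'E'
from h import *
import rig
s=sense();print(s['tool_pos'],s['wrist_force'],s['time_s'],s['opening'],nose_length() if callable(nose_length) else nose_length)
for n in('wrist','side'):cv2.imwrite(f'pics/{n}6.png',get_image(n))
im=cv2.imread('pics/side6.png')[120:230,220:400];cv2.imwrite('pics/side6c.png',cv2.resize(im,None,fx=4,fy=4,interpolation=2))
E
```

```text
[0.47994628 0.01081535 0.19780209] [ 0.01459877 -0.24197678  0.62741085] 10.55 0.00018034799887625726 0.019
```

View pics/wrist6.png

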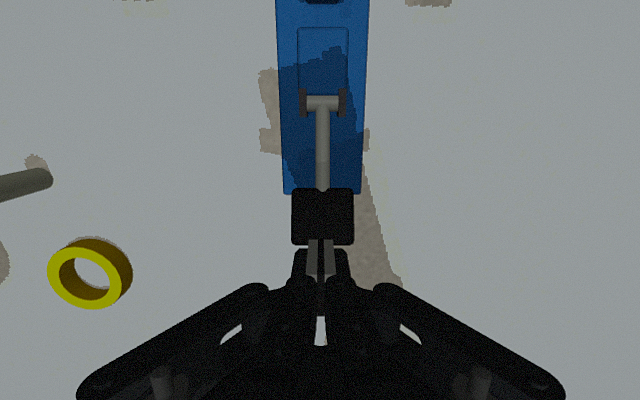

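View pics/side6c.png

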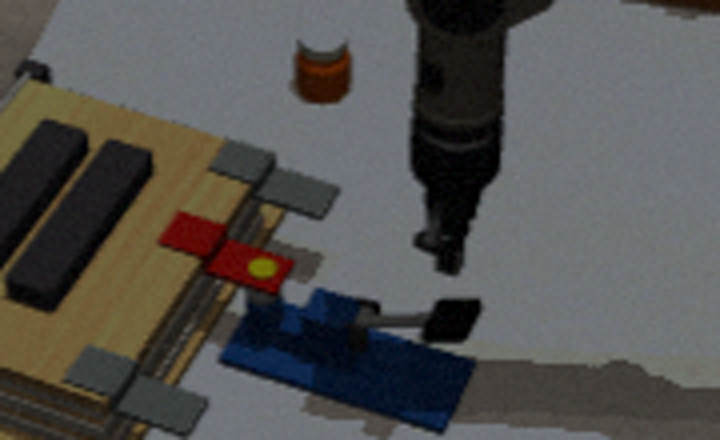

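The side view shows the saddle under the red tab. In the wrist view the paddle is at about (322,216). I'll check where it is relative to the tool.

```bash
python3 - <<'E'
from h import *
s=sense();R=np.array(s['tcp_rot'])
for p in((322,189),(322,244),(293,216),(353,216)):
    print(p,np.round(1e3*(R.T@(onz('wrist',*p,.116,s)-s['tool_pos'])),1))
E
```

```text
(322, 189) [ -0.3 -19.5  81.7]
(322, 244) [-0.2 26.6 81.7]
(293, 216) [-22.9   2.4  81.7]
(353, 216) [23.9  2.4 81.7]
```

Emit:
send_rows(
  increments=[0,0,25,0,0,0,25,0,0,2,7,0,0,1,6,0,0,2,7,0,0,2,7,0,0,2,7,0],
)

```text
time_s: 11.52
tool_pos: [0.4704, 0.0125, 0.1139]
tcp_rot: [[-0.152, -0.988, 0.001], [-0.988, 0.152, 0.0], [-0.0, -0.001, -1.0]]
wrist_force: [-0.3, -0.6, 10.3]
opening: 0.0001
```

Emit:
send_rows(
  increments=[0,1,7,0,0,1,7,0,0,0,7,0,0,0,5,0,0,0,5,0,0,0,2,0,0,0,0,0],
)

```text
time_s: 12.4
tool_pos: [0.4683, 0.0129, 0.0815]
tcp_rot: [[-0.152, -0.988, 0.0], [-0.988, 0.152, -0.0], [-0.0, -0.0, -1.0]]
wrist_force: [-3.4, 0.6, 12.2]
opening: -0.0001
```

```bash
python3 - <<'E'
from h import *
s=sense();print(s['tool_pos'],s['wrist_force'],s['time_s'])
for n in('wrist','side'):cv2.imwrite(f'pics/{n}7.png',get_image(n))
im=cv2.imread('pics/side7.png')[120:230,220:400];cv2.imwrite('pics/side7c.png',cv2.resize(im,None,fx=4,fy=4,interpolation=2))
E
```

```text
[0.46825692 0.01285234 0.08148954] [-3.36114742  0.64560089 12.21070227] 12.4
```

View pics/wrist7.png

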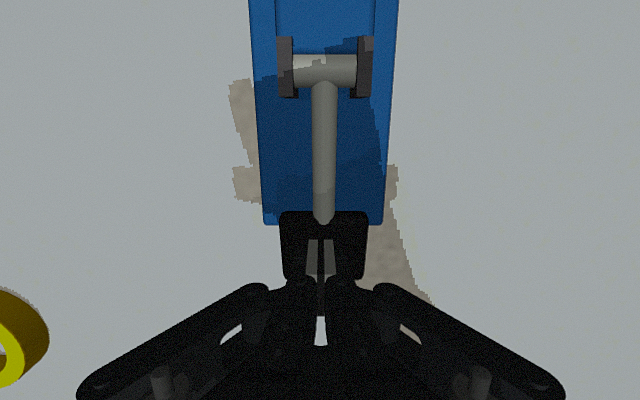

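View pics/side7c.png

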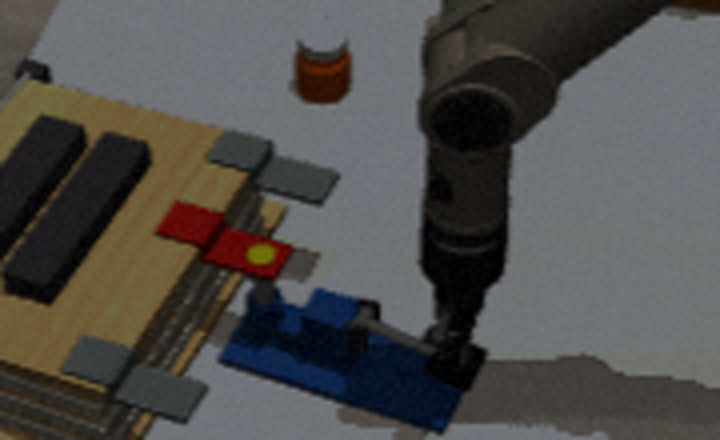

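The tab is up: the dot moved from row 267 to 254 in the enlarged crop. I'll press a little more to confirm the handle is at its stop.

Emit:
send_rows(
  increments=[0,0,2,0,0,0,2,0,0,0,0,0,0,0,0,0],
)

```text
time_s: 13.0
tool_pos: [0.4685, 0.0128, 0.0798]
tcp_rot: [[-0.153, -0.988, 0.0], [-0.988, 0.153, -0.0], [0.0, -0.0, -1.0]]
wrist_force: [-10.8, -0.1, 32.3]
opening: 0.0003
```

The push jumped to 32 N at z = 0.080, so the handle is at its stop. Now I let it come back up.

Emit:
send_rows(
  increments=[0,0,-3,0,0,-1,-5,0,0,-1,-7,0,0,-2,-7,0,0,-2,-7,0,0,-2,-8,0,0,-2,-8,0,0,-1,-8,0],
)

```text
time_s: 14.0
tool_pos: [0.48, 0.0109, 0.1302]
tcp_rot: [[-0.152, -0.988, 0.003], [-0.988, 0.152, -0.0], [-0.0, -0.002, -1.0]]
wrist_force: [1.8, 0.1, 0.5]
opening: 0.0001
```

Emit:
send_rows(
  increments=[0,0,-10,0,0,0,-20,0,0,0,-30,0,0,0,-20,0,0,0,0,0,0,0,0,0,0,0,0,0],
)

```text
time_s: 14.88
tool_pos: [0.4781, 0.0109, 0.2086]
tcp_rot: [[-0.152, -0.988, -0.002], [-0.988, 0.152, -0.0], [0.001, 0.002, -1.0]]
wrist_force: [-0.7, -0.2, 0.7]
opening: 0.0
```

```bash
python3 - <<'E'
from h import *
s=sense();print(s['tool_pos'],s['wrist_force'],s['time_s'])
R=np.array(s['tcp_rot'])
for n in('wrist','side'):cv2.imwrite(f'pics/{n}8.png',get_image(n))
im=cv2.imread('pics/side8.png')[120:230,220:400];cv2.imwrite('pics/side8c.png',cv2.resize(im,None,fx=4,fy=4,interpolation=2))
E
```

```text
[0.47808178 0.0109107  0.20858189] [-0.65765159 -0.18264888  0.73715126] 14.875
```

View pics/wrist8.png

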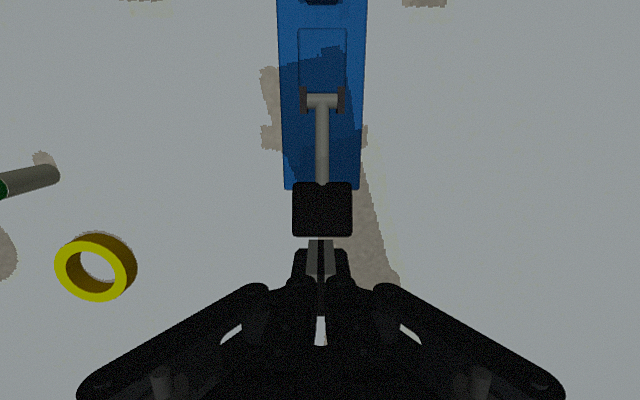

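View pics/side8c.png

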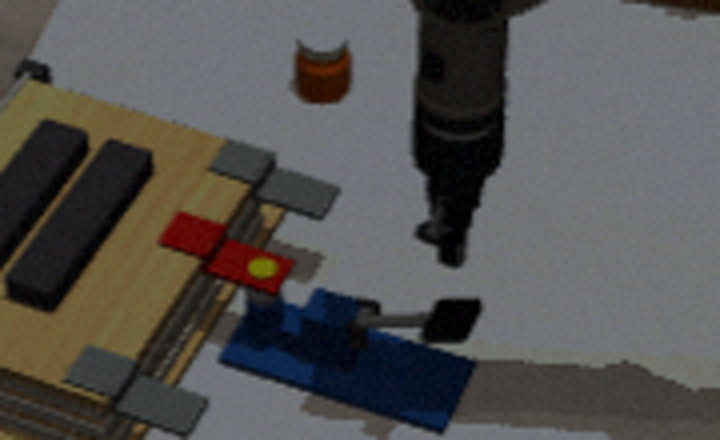

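The board is down (dot back at (262,267)) and the handle is up. I'll check whether the jack moved by comparing the rear corners of its base before and after.

```bash
python3 - <<'E'
from h import *
import pickle
s=sense();R=np.array(s['tcp_rot']);s6=dict(s);s6['tool_pos']=np.array([.47995,.0108,.1978]);s6['tcp_rot']=np.array([[-.153,-.988,.001],[-.988,.153,0],[0,-.001,-1]])
for f,t in(('wrist6',s6),('wrist8',s)):
    h=cv2.cvtColor(cv2.imread(f'pics/{f}.png'),cv2.COLOR_BGR2HSV);m=cv2.inRange(h,(100,110,25),(125,255,255))
    ys,xs=np.nonzero(m[:,282:292]);v=ys.max()+.5;k=np.nonzero(m[150])[0]
    print(f,v,k.min(),k.max(),onz('wrist',288,v,.012,t),onz('wrist',(k.min()+k.max())/2,150,.012,t))
E
```

```text
wrist6 399.5 282 361 [0.15347582 0.11169413 0.012     ] [0.51357796 0.00593362 0.012     ]
wrist8 398.5 283 359 [0.13751984 0.11556262 0.012     ] [0.50994674 0.00680512 0.012     ]
```

```bash
python3 - <<'E'
from h import *
s=sense();s6=dict(s);s6['tool_pos']=np.array([.47995,.0108,.1978]);s6['tcp_rot']=np.array([[-.153,-.988,.001],[-.988,.153,0],[0,-.001,-1]])
print(onz('wrist',288,193,.012,s6),onz('wrist',290,189,.012,s)); R=np.array(s['tcp_rot'])
for p in((322,183),(322,236)):print(np.round(1e3*(R.T@(onz('wrist',*p,.116,s)-s['tool_pos'])),1))
print(s['tool_pos'])
E
```

```text
[0.47093594 0.05126532 0.012     ] [0.4701302  0.04993616 0.012     ]
[ -0.2 -21.2  92.8]
[-0.1 24.9 92.9]
[0.47835706 0.01093844 0.20888159]
```

The jack moved about 1 mm at most. Now the final stroke.

Emit:
send_rows(
  increments=[0,0,31,0,0,0,30,0,0,2,7,0,0,1,6,0,0,2,7,0,0,2,7,0,0,2,7,0],
)

```text
time_s: 15.85
tool_pos: [0.4703, 0.0126, 0.1149]
tcp_rot: [[-0.152, -0.988, 0.001], [-0.988, 0.152, 0.0], [-0.0, -0.001, -1.0]]
wrist_force: [-1.3, 1.1, 6.3]
opening: 0.0003
```

Emit:
send_rows(
  increments=[0,1,7,0,0,1,7,0,0,0,7,0,0,0,5,0,0,0,5,0,0,0,3,0,0,0,0,0,0,0,0,0],
)

```text
time_s: 16.85
tool_pos: [0.468, 0.0129, 0.0815]
tcp_rot: [[-0.152, -0.988, -0.0], [-0.988, 0.152, 0.0], [-0.0, 0.0, -1.0]]
wrist_force: [-4.0, 0.7, 12.0]
opening: -0.0
```

Emit:
send_rows(
  increments=[0,0,1.5,0,0,0,1.5,0,0,0,0,0,0,0,0,0],
)

```text
time_s: 17.35
tool_pos: [0.4682, 0.0129, 0.0801]
tcp_rot: [[-0.153, -0.988, -0.0], [-0.988, 0.153, -0.0], [0.0, 0.0, -1.0]]
wrist_force: [-9.3, 0.2, 25.9]
opening: -0.0
```

```bash
python3 - <<'E'
from h import *
s=sense();print(s['tool_pos'],s['wrist_force'],s['time_s'])
for n in('wrist','side'):cv2.imwrite(f'pics/{n}9.png',get_image(n))
im=cv2.imread('pics/side9.png')[120:230,220:400];cv2.imwrite('pics/side9c.png',cv2.resize(im,None,fx=4,fy=4,interpolation=2))
for a in '789':
    h=cv2.cvtColor(cv2.imread(f'pics/side{a}.png'),cv2.COLOR_BGR2HSV);m=cv2.inRange(h,(20,140,60),(36,255,255))[175:200,275:300];M=cv2.moments(m,True);print(a,M['m10']/M['m00'],M['m01']/M['m00'])
E
```

```text
[0.46815603 0.01292715 0.0800644 ] [-9.33057498  0.22496642 25.89447392] 17.35
7 9.892857142857142 8.107142857142858
8 9.73076923076923 11.807692307692308
9 9.814814814814815 8.037037037037036
```

View pics/side9c.png

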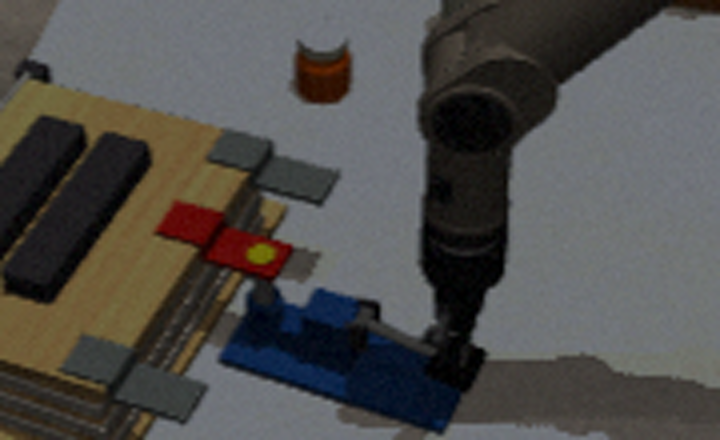

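The board is up again, with the dot 3.8 px higher than at rest, and the handle is on its stop under 26 N. I'll hand in.

```bash
python3 -c "
from rig import *
job_done();print(sense()['time_s'],sense()['wrist_force'])"
```

```text
the job is handed in; nothing more can be done
the job is handed in; nothing more can be done
```

I set the jack under the red tab and let go of it. I then gave the handle one full trial stroke and pushed it right down again, and handed in at about 17.4 s still holding it down.

**Saddle position:** with the jack still gripped, the wrist camera put the saddle within about 0.3 mm of the lift point. The last look after release gave about 0.6 mm.

**Trial stroke:** the push rose from 12 N to 32 N at the end, so the handle was at its stop. The board rose and settled fully, with the dot back at its starting place in the side view. The jack had moved about 1 mm at most, measured from edges I picked by hand in the images.

**Final hold:** the tool was at z = 0.080 m, pushing down with about 26 N and about 9 N sideways. The dot stood 3.8 px higher than at rest in the side view, the same as in the trial stroke. That is close to the 3.8 px I worked out roughly for an 18 mm lift.

**Where measurements disagreed:**
- **Lift point:** the far cameras placed the yellow dot about 3–4 mm away from where the wrist camera did. I used the wrist camera.
- **Saddle height:** triangulating it gave 69–88 mm against the stated 78 mm, so I used the stated height.

**Not measured directly:** I inferred the handle angle, the lift height and the jack's load on the board from the tool height, the push force and the images. The arm stayed away from the press, and I saw none of the other things on the table move in the views I looked at.

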